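# Pick out the roughened nameplate blank by its drag and lay it on the glue easel

### The arm

A 7-joint arm with a two-finger parallel gripper is mounted at the origin on the work surface. World frame = base frame: x ahead of the robot, y to its left, z up, the work surface at z = 0. Lengths are in mm, angles in rad, forces in N, time in s.
With the tool pointing down it reaches from about 400 to 875 mm from the base axis. Payload 4.4 kg.
Tool frame: the origin (TCP) lies at the very end of the fingers, on their centre line; the grasp point (between the pads) lies 19 mm behind it; z points along the fingers, y is the line along which they close (so a half turn about z gives the same grasp; the last joint's range is limited). The gripper opens to 85 mm and grips with 20 to 120 N. Pads are 22 mm wide; open, the fingers measure 114 mm over their backs; the gripper's body (76 mm by 85 mm) begins 54 mm behind the grasp point. The pads swing forward as they close: fully open they stand 13 mm farther back than shut.
Start: joints at [1.093, 0.628, 0.038, 1.517, -0.027, 0.996, -0.02], TCP at [260.197, -595.664, 231.313] pointing down, gripper open.
Joint ranges: [-3.06, 3.06], [-0.37, 2.12], [-1.25, 1.32], [0.18, 2.47], [-1.1, 4.24], [0.23, 1.98], [-2.94, 2.94]. Speed limits (rad/s): [2.57, 2.57, 3.14, 3.14, 3.14, 3.14, 3.14].

### API

Orientations are given as [roll, pitch, yaw] about the fixed x, y, z axes, in that order (R = Rz(yaw) Ry(pitch) Rx(roll)).
In Python, from cell import monitor, viewer, workorder gives the robot as it stands.
- The arm moves only by the tool arm_command, never from a script. Its argument "series" is one flat list of numbers, 5 for each row, row after row: the opening in per cent of the stroke, from 0 (shut) to 100 (fully open), then the shift along the tool's x, y, z in cm, then the turn about the tool's z in degrees. In form: [claw, x, y, z, roll, claw, x, y, z, roll, ...]. A call has exactly 5 rows; each row is the pose to reach, as a shift and turn from the pose commanded when the call began, along the tool's axes at that moment; what a row does not reach only later rows make up. A row lasts 1/12 s, in which the tool goes at most 41.7 mm and 7.16 degrees, less where a joint would pass 70% of its speed; a pose out of reach is approached as far as the arm can. A call with a gripper value outside its range is refused whole. The fingers move at their own pace and stop on an object; the grip force is fixed at half the most. Time passes only in rows, so rows that repeat a pose let the fingers close, or fill a call up. It gives the time, the measured TCP pose, the force, the opening and the grip force at its end, in the units of the state.
- monitor.read_state(): the state, without advancing time (a new reading comes with each control period).
- viewer.get_image(name): name is "scene" or "top" or "wrist"; returns (picture, depth): 480x640x3 uint8, red, green, blue; 480x640 float32, mm along the optical axis (not along the pixel's ray), 0 where there is no reading.
- viewer.camera_model(name): a dict with "mtx" (3x3 intrinsics, pixels), "dist_coeffs" ([k1, k2, p1, p2, k3] as OpenCV has them; the pictures are not rectified), "R" (3x3) and "t" (3): a world point X has camera coordinates R X + t. Camera axes: x right, y down, z forward; pixel columns grow to the right and rows downward; lengths in mm; the calibration is good to about 2 mm. A picture is of the moment at which its call begins: read the wrist's pose just before it. camera_model takes no time and is no camera call; for the wrist camera it gives the pose at the moment of the call.
- workorder.finish_job(): hands the job in; it is judged then, once.
The state is a dict: "clock": time; "qpos": joint angles; "qd": joint speeds; "tau": joint torques, N m; "eef_pos": TCP position; "tool_rot": TCP orientation; "force": force on the tool from outside, world axes, zero at the start; "torque": the same for the moment, N m; "width": finger opening in mm; "gripper_force": force on a finger pad.
Only numpy, scipy, OpenCV 4.12 (cv2) and the standard library are available. Lean on these libraries where they do the work, as an engineer would, in place of code of your own. Each camera call takes 0.05 s, during which the arm holds its last target. There are 200 camera calls.

### The job

One of the three brass blanks in the sprung tray has an underside roughened for gluing, the other two are polished. Slide the blanks along their lanes with the fingers until you have felt the one that drags the tray along with it, then lay that blank flat and centred on the sloping blue bed of the glue easel, lengthwise between the two end stops, and let go gently: it must not be dropped, and only a rough blank will stay there. Put it down on the way and take it by its other sides, since the stops leave no room at its ends; leave the polished two lying in the tray and the other things on the bench where they are.

Things in the scene. Friction and masses are not known exactly. Their poses are not given: they have to be found in the camera images.
- blank_a: look-alike brass block, 60 x 40 x 20 mm (its x, y, z), about 0.4 kg, darker panel on top; origin at the centre of its underside, z up. Lies in one of the tray's lanes at the start, its x along the lane. Which of the three has the rough underside cannot be seen and changes place; it must be felt
- blank_b: look-alike brass block, 60 x 40 x 20 mm (its x, y, z), about 0.4 kg, darker panel on top; origin at the centre of its underside, z up. Lies in one of the tray's lanes at the start, its x along the lane. Which of the three has the rough underside cannot be seen and changes place; it must be felt
- blank_c: look-alike brass block, 60 x 40 x 20 mm (its x, y, z), about 0.4 kg, darker panel on top; origin at the centre of its underside, z up. Lies in one of the tray's lanes at the start, its x along the lane. Which of the three has the rough underside cannot be seen and changes place; it must be felt
- gauge: fixed grey base of the drag gauge, 330 x 190 x 8 mm; origin at the centre of its underside on the bench, x along the tray's lanes, z up. It carries the sprung tray (see tray_floor)
- tray (a joint): sliding of the sprung, damped tray along the gauge's x (m), 0 at rest, +-0.035 at its stops; a spring of 150 N/m pulls it back to 0, settling in about half a second. The tray follows a blank that is pushed slowly (about 0.05 m/s) until the blank slips: a polished blank moves it less than 8 mm (about 0.8 N), the rough one 12 to 33 mm (2 to 5 N)
- pointer (a point): tip of the red pointer on the tray, over the white scale (tick every 10 mm) along the +y side of the gauge base; shows the tray's sliding
- jig: fixed glue easel: plywood base 90 x 116 x 6 mm (x, y, z), origin at the centre of its underside on the bench. It carries the blue sloping bed (see bed). Low side of the slope towards its -x, level along its y
- mat: fixed cork mat, 90 x 90 x 4 mm, origin at the centre of its underside: a free place to put the blank down and take it again
- set_square: bystander, leave in place: dark red plastic set square, about 150 x 100 x 4 mm, lying flat
- rule: bystander, leave in place: steel rule 300 x 28 x 4 mm, lying flat
- pencil: bystander, leave in place: flat red carpenter's pencil, 170 x 14 x 8 mm, lying along its x between gauge and jig
- glue: bystander, leave in place: white glue bottle, diameter 52 mm, 150 mm high, standing
- sander: bystander, leave in place: cork sanding block 110 x 65 x 32 mm
- screwdriver: bystander, leave in place: red-handled screwdriver, 200 mm long
- tape: bystander, leave in place: yellow tape measure, 68 x 36 x 62 mm, standing
- tray_floor (a point): centre of the sprung tray's dark grey floor, 16 mm above the bench, axes as the gauge's. Three lanes along x, centres at y = -49, 0, +49 mm, each 45 mm wide, 240 mm long inside, between slippery wooden ribs 4 mm thick with tops level with the blanks' tops (36 mm above the bench): a blank in its lane can be taken only by its two ends, 60 mm apart
- bed: the easel's bed, fixed on it; origin at the centre of its top face, 35 mm above the bench, z out of the face, tilted 18 deg from vertical: its +x points uphill, its y is level. Bed 34 mm wide in x; end stops' inner faces at y = +-36 mm, 12 mm thick, 50 mm wide, 30 mm proud of the bed. The blank's underside centre belongs at the origin, its length along y, overhanging the bed 3 mm at each open side
Not all that is in view belongs to the job. What is shaped like the blank_b but green or turquoise is not meant.

How it is judged:
By the outcome, as a careful person would: the job done as asked, in the order asked, and still so for the second after the job is handed in, with the robot touching nothing.
It also fails if it takes over 67 s, if anything falls off the work surface, if the arm or the gripper's body presses on something with over 40 N, if the wrist force passes 120 N, or if a joint passes its speed limit or range.

## Working session

There is one attempt and no reset: what is moved stays moved. The work goes in short steps, Python scripts to look and compute and a tool call to move; the robot and the scene stay as the last step left them, time stands still between calls to the robot, and variables do not carry over. Pictures are saved under pics/ and viewed, at most 10 in all, crops included, and the job is handed in when it is done.

Besides the shell and the picture viewer there is one more tool, called in YAML: its name, and indented under it one key for each argument. arm_command: Moves the arm, as the interface text tells. Its arguments: {"type":"object","properties":{"series":{"type":"array","items":{"type":"number"}}},"required":["series"]}

```bash
mkdir -p pics; ls
cat > h.py <<'E'
import numpy as np, cv2
from cell import monitor, viewer, workorder
from scipy.spatial.transform import Rotation as Ro
def grab(n):
    m=viewer.camera_model(n); im,d=viewer.get_image(n); return im,d,{k:np.array(v,float) for k,v in m.items()}
def save(im,f): cv2.imwrite('pics/'+f,cv2.cvtColor(im,cv2.COLOR_RGB2BGR))
def rays(m,px):
    u=cv2.undistortPoints(np.array(px,float).reshape(-1,1,2),m['mtx'],m['dist_coeffs']).reshape(-1,2)
    r=np.c_[u,np.ones(len(u))]@m['R']; return -m['R'].T@m['t'],r
def onz(m,px,z):
    c,r=rays(m,px); return c+r*((z-c[2])/r[:,2])[:,None]
def dep(m,px,d):
    c,r=rays(m,px); px=np.array(px,int).reshape(-1,2); return c+r*d[px[:,1],px[:,0]][:,None]
def st():
    s=monitor.read_state(); print({k:np.round(s[k],3) for k in ('clock','eef_pos','tool_rot','force','width','gripper_force')}); return s
E
python3 - <<'E'
from h import *
s=st()
print(Ro.from_euler('xyz',s['tool_rot']).as_matrix().round(3))
for n in('top','scene'):
    im,d,m=grab(n); save(im,n+'0.png'); np.savez(n+'0.npz',im=im,d=d,**m)
    print(n,(-m['R'].T@m['t']).round(), m['R'].round(2).tolist())
E
```

```text
pics
{'clock': np.float64(0.0), 'eef_pos': array([ 259.941, -595.07 ,  230.39 ]), 'tool_rot': array([-3.14 ,  0.   ,  0.412]), 'force': array([0.547, 0.249, 0.073]), 'width': np.float64(85.481), 'gripper_force': np.float64(0.0)}
[[ 0.916  0.4   -0.001]
 [ 0.4   -0.916  0.002]
 [-0.    -0.002 -1.   ]]
top [ 457.   10. 1329.] [[-0.02, -1.0, -0.02], [-1.0, 0.02, -0.06], [0.06, 0.02, -1.0]]
scene [1040.  633.  621.] [[-0.77, 0.64, -0.02], [0.39, 0.44, -0.81], [-0.51, -0.63, -0.59]]
```

View pics/top0.png

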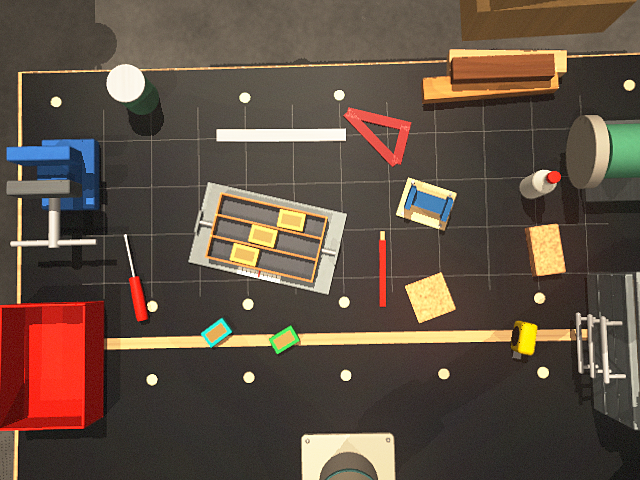

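View pics/scene0.png

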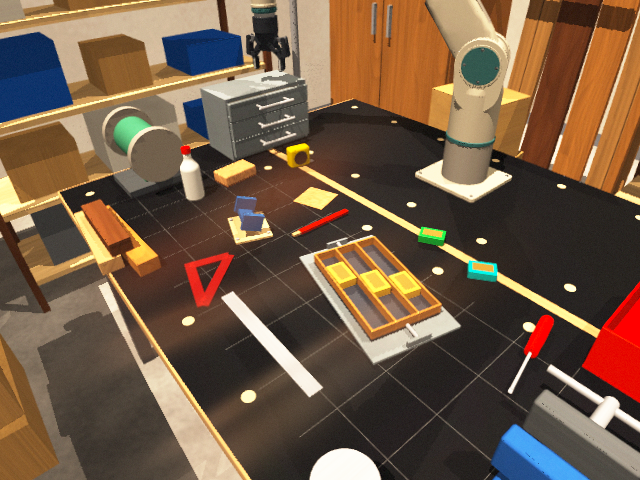

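Top view: gauge centre ≈(268,238), blanks at (291,219), (262,236), (244,254), pointer side towards the robot (258,273). Easel ≈(427,203), mat ≈(430,297), pencil ≈(382,268). The scene view shows the same items: blanks (340,273), (374,282), (404,284), and the easel at (248,222).

Run:
```python
from h import *
def ld(n):
    z=np.load(n+'0.npz'); return z['im'],z['d'],{k:z[k] for k in('mtx','dist_coeffs','R','t')}
T=ld('top');S=ld('scene')
def comps(im,lo,hi,box,amin):
    hsv=cv2.cvtColor(im,cv2.COLOR_RGB2HSV); k=cv2.inRange(hsv,np.array(lo),np.array(hi)); b=np.zeros_like(k); x0,y0,x1,y1=box; b[y0:y1,x0:x1]=k[y0:y1,x0:x1]
    b=cv2.morphologyEx(b,cv2.MORPH_OPEN,np.ones((2,2)))
    cs=[c for c in cv2.findContours(b,0,1)[0] if cv2.contourArea(c)>amin]
    return [(np.round(cv2.minAreaRect(c)[0],1),np.round(cv2.boxPoints(cv2.minAreaRect(c)),1),cv2.contourArea(c)) for c in cs]
def tri(p,q):
    c1,r1=rays(T[2],[p]);c2,r2=rays(S[2],[q]);A=np.c_[r1[0],-r2[0]];k=np.linalg.lstsq(A,c2-c1,rcond=None)[0]
    a=c1+k[0]*r1[0];b=c2+k[1]*r2[0];return (a+b)/2,np.linalg.norm(a-b)
bt=comps(T[0],(20,80,120),(35,255,255),(190,180,350,295),60)
bs=comps(S[0],(20,80,120),(35,255,255),(300,235,460,350),60)
for n,l,(im,d,m) in(('top',bt,T),('scene',bs,S)):
    for c,b,a in l: print(n,c,a,'z36',onz(m,[c],36)[0].round(1),'dep',dep(m,[c],d)[0].round(1),b.tolist())
for c,_,_ in bt:
    print([ (np.r_[tri(c,q)[0],tri(c,q)[1]]).round(1).tolist() for q,_,_ in bs])
# mat, jig, gauge
hsv=cv2.cvtColor(T[0],cv2.COLOR_RGB2HSV)
for name,lo,hi,box in(('mat',(8,60,120),(30,255,255),(395,265,465,330)),('jigply',(10,20,140),(35,160,255),(390,170,465,235)),('bed',(100,80,40),(120,255,255),(390,170,465,235)),('gauge',(0,0,110),(179,40,255),(180,175,350,300)),('pencil',(0,120,80),(10,255,255),(365,225,395,310))):
    for c,b,a in comps(T[0],lo,hi,box,30): print(name,a,onz(T[2],np.r_[[c],b],5).round(0)[:,:2].tolist(),'z',dep(T[2],[c],T[1])[0].round(1))
u,v=np.meshgrid(np.arange(398,460,5),np.arange(176,234,5))
P=dep(T[2],np.c_[u.ravel(),v.ravel()],T[1])[:,2].reshape(u.shape); print(P.round(0).astype(int))
cv2.imwrite('pics/z.png',cv2.cvtColor(np.hstack([cv2.resize(T[0][170:240,385:470],None,fx=4.5,fy=4.5),cv2.resize(S[0][185:250,215:285],None,fx=4.5,fy=4.5)[:292].copy()[:,:] if 0 else cv2.resize(S[0][180:250,215:300],None,fx=4.5,fy=4.5)]),4))
```

```text
top [244.8 255.2] 428.5 z36 [504.6 218.6  36. ] dep [504.6 218.6  36.4] [[229.8000030517578, 260.70001220703125], [234.1999969482422, 243.3000030517578], [259.79998779296875, 249.6999969482422], [255.5, 267.1000061035156]]
top [263.4 236.5] 422.0 z36 [545.6 176.3  36. ] dep [545.7 176.5  33.8] [[248.5, 241.89999389648438], [252.8000030517578, 224.6999969482422], [278.20001220703125, 231.10000610351562], [273.8999938964844, 248.1999969482422]]
top [291.8 220.8] 423.0 z36 [579.3 111.9  36. ] dep [579.6 112.1  32.7] [[277.3999938964844, 226.89999389648438], [280.8999938964844, 209.60000610351562], [306.29998779296875, 214.6999969482422], [302.79998779296875, 232.0]]
scene [404.6 283.8] 409.0 z36 [514.6 225.5  36. ] dep [512.6 224.   33.8] [[387.5, 279.20001220703125], [401.70001220703125, 266.29998779296875], [421.70001220703125, 288.3999938964844], [407.5, 301.29998779296875]]
scene [375.  281.9] 422.0 z36 [554.5 183.   36. ] dep [554.4 182.9  35.8] [[358.6000061035156, 277.0], [373.79998779296875, 264.79998779296875], [391.5, 286.79998779296875], [376.20001220703125, 299.0]]
scene [34
[... 1302 characters left out ...]
, 356.0], [678.0, 311.0], [595.0, -15.0], [410.0, 32.0]] z [540.8 166.9  36.5]
pencil 396.0 [[456.0, -91.0], [531.0, -87.0], [531.0, -100.0], [381.0, -96.0], [381.0, -82.0]] z [455.6 -91.1   6.6]
[[ 1  0 -1  0  1  0  1 -5 -4 -4 -3  2 -6]
 [ 2 -1  3  9  4  3  2 -1 -6  5  0 -2  0]
 [ 0  1  1 64  8  7 -1  4 -2  0  2  2 -2]
 [-4  4  1 69 40  6  3  4  8  5 -1 -1 -2]
 [ 2  1 60 65 34 36 32 38  9  8 37  4 -3]
 [-3  3 55 27 32 33 37 36 38 35 70  8  1]
 [-2  2 55  2 28 28 32 34 29 34 63  0  2]
 [ 9  5 11  4  8  3  3 27 33 55 62  1 -1]
 [ 0  9  5 -1  3  8  6  3 -1 56  5  2  1]
 [ 4 -1  1 -1 11  6  7  4  6 10  3  1  2]
 [ 1  2  3  0 -6  5  3  1  8  5  3  5 -4]
 [-1  1 -4 -3 -3 -3  2  0 -5  1  2  7  4]]
```

View pics/z.png

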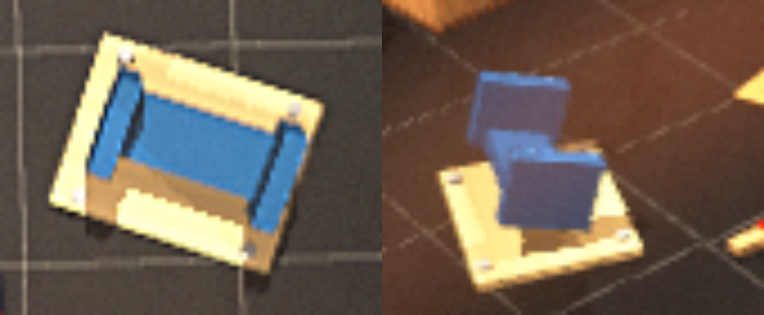

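The crop shows the easel's stops at both ends of the bed; the depth shows the low side facing the robot. Next I work out the wrist camera's offset and the first move.

```bash
cat >> h.py <<'E'
def to(p,yaw,s=None):
    "shift in tool axes (cm) and roll (deg) from the present pose to p with tool-down yaw (deg)"
    s=s or monitor.read_state(); R=Ro.from_euler('xyz',s['tool_rot']).as_matrix()
    d=R.T@(np.array(p)-s['eef_pos'])/10; r=-(yaw-np.degrees(s['tool_rot'][2])); r=(r+90)%180-90
    print('to',np.round(p,1),'shift cm',d.round(2),'roll',round(r,1),'rows',round(max(np.linalg.norm(d)/4.1,abs(r)/7.1),1))
E
python3 - <<'E'
from h import *
s=monitor.read_state(); m=viewer.camera_model('wrist'); R=Ro.from_euler('xyz',s['tool_rot']).as_matrix()
c=-np.array(m['R']).T@m['t']; print('cam in tool',(R.T@(c-s['eef_pos'])).round(1)); print((R.T@np.array(m['R']).T).round(2), np.round(m['mtx'],0).tolist())
to([500,-190,330],-14.3); to([505,219,250],-14.3)
E
```

```text
cam in tool [  71.7   -0.4 -142.6]
[[-0.   -0.96 -0.29]
 [ 1.   -0.   -0.  ]
 [ 0.   -0.29  0.96]] [[409.0, 0.0, 320.0], [0.0, 409.0, 239.0], [0.0, 0.0, 1.0]]
to [ 500 -190  330] shift cm [ 38.21 -27.54  -9.9 ] roll 37.9 rows 11.7
to [505 219 250] shift cm [ 55.04 -64.81  -1.84] roll 37.9 rows 20.7
```

arm_command:
  series: [100,3.2,-2.3,-0.8,0,100,6.4,-4.6,-1.6,0,100,9.6,-6.9,-2.4,0,100,12.8,-9.2,-3.2,0,100,16,-11.5,-4,0]

```text
clock: 0.52
eef_pos: [361.2, -424.3, 271.3]
tool_rot: [-3.141, 0.0, 0.411]
force: [1.3, 0.0, -0.1]
width: 85.8
gripper_force: 0.0
```

arm_command:
  series: [100,3.2,-2.3,-0.8,0,100,6.4,-4.6,-1.6,0,100,9.6,-6.9,-2.4,0,100,12.8,-9.2,-3.2,0,100,16,-11.5,-4,0]

```text
clock: 0.93
eef_pos: [461.8, -254.9, 311.5]
tool_rot: [-3.141, 0.0, 0.412]
force: [1.2, -0.5, 0.2]
width: 85.5
gripper_force: 0.0
```

arm_command:
  series: [100,2,-1.5,-0.6,7,100,4,-3,-1.2,14,100,6.2,-4.5,-1.8,21,100,6.2,-4.5,-1.8,28,100,6.2,-4.5,-1.8,35]

```text
clock: 1.35
eef_pos: [501.2, -188.4, 329.3]
tool_rot: [-3.141, -0.0, -0.201]
force: [0.1, -0.6, 0.2]
width: 85.8
gripper_force: 0.0
```

Run:
```python
from h import *
s=st(); im,d,m=grab('wrist'); save(im,'w1.png'); np.savez('w1.npz',im=im,d=d,**m)
to([505,219,250],-14.3)
```

```text
{'clock': np.float64(1.35), 'eef_pos': array([ 501.21 , -188.449,  329.268]), 'tool_rot': array([-3.141, -0.   , -0.201]), 'force': array([ 0.059, -0.646,  0.175]), 'width': np.float64(85.805), 'gripper_force': np.float64(0.0)}
to [505 219 250] shift cm [ -7.99 -40.07   7.92] roll 2.4 rows 10.2
```

View pics/w1.png

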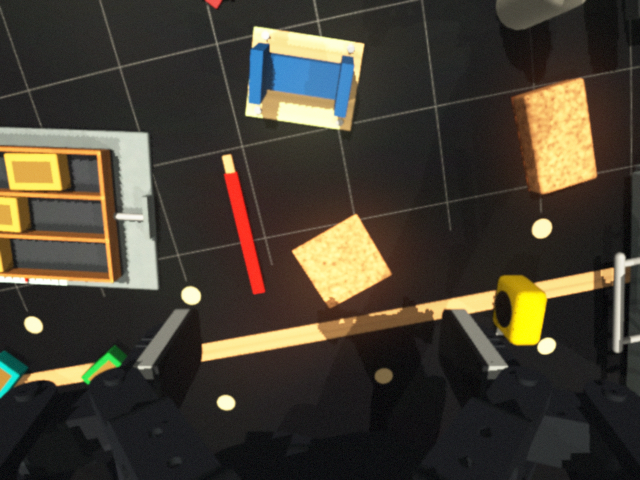

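The wrist view shows the easel at (305,80), the mat at (342,260), and the tray at the left (100,200). On to the near blank.

arm_command:
  series: [100,-0.8,-4,0.5,2.4,100,-1.6,-8,1,2.4,100,-2.4,-12,1.5,2.4,100,-3.2,-16,2,2.4,100,-4,-20,2.5,2.4]

```text
clock: 1.82
eef_pos: [499.9, 14.6, 304.0]
tool_rot: [3.141, 0.0, -0.239]
force: [0.9, -0.7, -0.4]
width: 85.3
gripper_force: 0.0
```

arm_command:
  series: [100,0,-4,0.5,0,100,-0.8,-8,1,0,100,-1.6,-12,1.5,0,100,-2.4,-16,2,0,100,-3.2,-19.2,2.5,0]

```text
clock: 2.23
eef_pos: [514.9, 210.5, 278.8]
tool_rot: [-3.141, 0.0, -0.237]
force: [0.7, 0.3, -0.4]
width: 85.8
gripper_force: 0.0
```

Run:
```python
from h import *
s=st(); im,d,m=grab('wrist'); save(im,'w2.png'); np.savez('w2.npz',im=im,d=d,**m)
hsv=cv2.cvtColor(im,cv2.COLOR_RGB2HSV); k=cv2.inRange(hsv,np.array((20,80,120)),np.array((35,255,255))); k=cv2.morphologyEx(k,2,np.ones((5,5)))
for c in cv2.findContours(k,0,1)[0]:
    if cv2.contourArea(c)>800:
        r=cv2.minAreaRect(c); b=onz(m,np.r_[[r[0]],cv2.boxPoints(r)],36)
        e=b[2]-b[1]; f=b[3]-b[2]; print(np.round(r[0]),b[0].round(1),'sides',np.linalg.norm(e).round(1),np.linalg.norm(f).round(1),'ang',np.degrees(np.arctan2(e[1],e[0])).round(1), 'depth',dep(m,[r[0]],d)[0].round(1))
```

```text
{'clock': np.float64(2.233), 'eef_pos': array([514.917, 210.532, 278.802]), 'tool_rot': array([-3.141,  0.   , -0.237]), 'force': array([ 0.738,  0.281, -0.365]), 'width': np.float64(85.836), 'gripper_force': np.float64(0.0)}
[229. 383.] [333.9 357.8  36. ] sides 93.2 22.2 ang -90.0 depth [310.9 372.9   0.8]
[312. 206.] [506.1 220.4  36. ] sides 40.2 59.2 ang -17.0 depth [506.4 220.3  37.3]
[344. 154.] [547.  178.9  36. ] sides 39.8 59.3 ang -16.5 depth [547.  178.9  35.8]
[406. 100.] [580.7 114.5  36. ] sides 58.8 39.7 ang -103.2 depth [580.7 114.5  35.9]
```

View pics/w2.png

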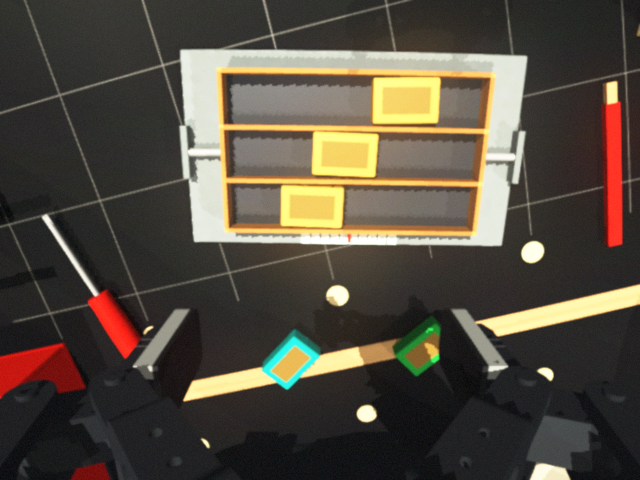

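Wrist view: tray upright in view, blanks at (312,206), (344,154), (406,100), and the red pointer at (350,238) near zero. Lowering over the near blank, straddling its ends.

arm_command:
  series: [88,-0.5,-0.3,3.5,0,88,-1.1,-0.7,7.5,0,88,-1.1,-0.7,11.5,0,88,-1.1,-0.7,15.5,0,88,-1.1,-0.7,19,0]

```text
clock: 2.7
eef_pos: [505.4, 215.9, 87.1]
tool_rot: [3.141, 0.001, -0.239]
force: [-0.2, -0.6, -0.0]
width: 75.2
gripper_force: 0.0
```

arm_command:
  series: [88,0,0,2.5,0,88,0,0,5,0,88,0,0,6.5,0,88,0,0,7.2,0,88,0,0,7.5,0]

```text
clock: 3.12
eef_pos: [505.6, 215.8, 13.0]
tool_rot: [3.14, 0.002, -0.24]
force: [0.7, -0.8, 0.1]
width: 75.3
gripper_force: 0.0
```

```bash
cat >> h.py <<'E'
def tray():
    "tray's end walls along gauge x, from orange/brown pixels, top and scene"
    G=np.array([543,171.]);X=np.array([.242,.970]);Y=np.array([-.970,.242])
    for n in('top','scene'):
        im,d,m=grab(n); hsv=cv2.cvtColor(im,cv2.COLOR_RGB2HSV); save(im,'last_%s.png'%n)
        k=cv2.inRange(hsv,np.array((8,120,90)),np.array((19,255,255)))
        v,u=np.nonzero(k); P=onz(m,np.c_[u,v],36)[:,:2]-G; x,y=P@X,P@Y; ok=(abs(x)<185)&(abs(y)<85)
        o=[]
        for sg in(-1,1):
            h=np.histogram(x[ok],np.arange(-180,181,1))[0]; c=np.arange(-179.5,180)
            q=(sg*c>85)&(h>0); o.append(((c*h)[q].sum()/h[q].sum()).round(1) if q.any() else None); o.append(h[q].sum())
        k=cv2.inRange(hsv,np.array((0,150,100)),np.array((7,255,255)))|cv2.inRange(hsv,np.array((172,150,100)),np.array((179,255,255)))
        v,u=np.nonzero(k); P=onz(m,np.c_[u,v],20)[:,:2]-G; x,y=P@X,P@Y; ok=(abs(x)<60)&(y>65)&(y<105)
        print(n,'walls',o,'pointer',x[ok].mean().round(1) if ok.any() else None,ok.sum())
E
python3 - <<'E'
from h import *
s=st(); tray(); im,d,m=grab('wrist'); save(im,'w3.png')
E
```

```text
{'clock': np.float64(3.117), 'eef_pos': array([505.605, 215.846,  13.036]), 'tool_rot': array([ 3.14e+00,  2.00e-03, -2.40e-01]), 'force': array([ 0.652, -0.762,  0.074]), 'width': np.float64(75.309), 'gripper_force': np.float64(0.0)}
top walls [np.float64(-109.7), np.int64(266), np.float64(111.5), np.int64(120)] pointer -0.1 9
scene walls [np.float64(-105.5), np.int64(548), np.float64(119.1), np.int64(1081)] pointer None 0
```

View pics/w3.png

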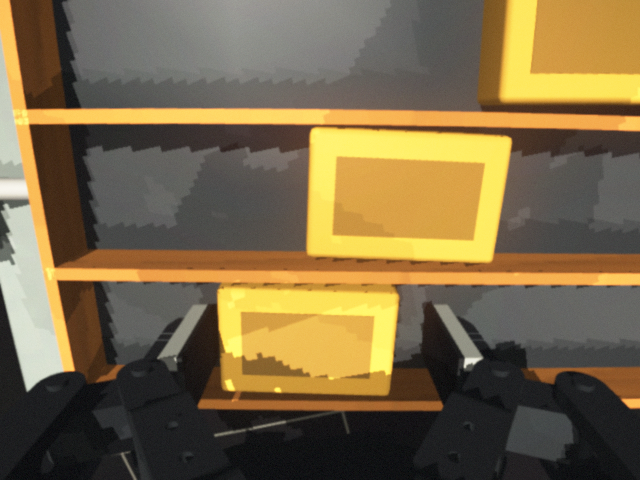

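Fingers straddle the near blank cleanly, left finger at (205,340), blank (310,345). Slow push now.

arm_command:
  series: [88,0,0.45,0,0,88,0,0.9,0,0,88,0,1.35,0,0,88,0,1.8,0,0,88,0,2.25,0,0]

```text
clock: 3.68
eef_pos: [501.1, 194.3, 14.8]
tool_rot: [-3.141, -0.001, -0.241]
force: [-0.2, 0.3, 0.9]
width: 75.1
gripper_force: 0.4
```

arm_command:
  series: [88,0,0.45,0,0,88,0,0.9,0,0,88,0,1.35,0,0,88,0,1.8,0,0,88,0,2.25,0,0]

```text
clock: 4.1
eef_pos: [495.4, 172.5, 14.3]
tool_rot: [3.142, 0.0, -0.241]
force: [-0.1, 0.5, 0.2]
width: 75.3
gripper_force: 0.4
```

Run:
```python
from h import *
s=st(); tray(); X=np.array([.242,.970]); print('F along gauge x',s['force'][:2]@X)
to([547,178.9,13],-14)
```

```text
{'clock': np.float64(4.1), 'eef_pos': array([495.422, 172.542,  14.287]), 'tool_rot': array([ 3.142,  0.   , -0.241]), 'force': array([-0.065,  0.508,  0.21 ]), 'width': np.float64(75.302), 'gripper_force': np.float64(0.385)}
top walls [np.float64(-112.5), np.int64(280), np.float64(109.0), np.int64(179)] pointer None 0
scene walls [np.float64(-110.5), np.int64(541), np.float64(116.3), np.int64(1004)] pointer None 0
F along gauge x 0.47727575350049845
to [547.  178.9  13. ] shift cm [ 4.87 -1.96  0.11] roll 0.1 rows 1.3
```

Tray moved only about 3 mm: polished. Middle blank next.

arm_command:
  series: [88,0,-0.3,-2.5,0,88,0,-0.3,-5,0,88,0.5,-0.5,-5,0,88,3,-1.2,-5,0,88,4.9,-1.7,-5,0]

```text
clock: 4.62
eef_pos: [548.3, 178.2, 64.8]
tool_rot: [-3.141, -0.001, -0.24]
force: [-0.4, -0.1, -0.6]
width: 75.2
gripper_force: 0.0
```

arm_command:
  series: [88,0,0,0,0,88,0,0,2,0,88,0,0,4,0,88,0,0,5,0,88,0,0,5,0]

```text
clock: 5.03
eef_pos: [544.8, 177.1, 11.8]
tool_rot: [3.139, 0.005, -0.241]
force: [-1.7, -1.0, -0.6]
width: 75.3
gripper_force: 0.0
```

Run:
```python
from h import *
s=st(); tray()
```

```text
{'clock': np.float64(5.033), 'eef_pos': array([544.806, 177.097,  11.796]), 'tool_rot': array([ 3.139,  0.005, -0.241]), 'force': array([-1.722, -1.011, -0.585]), 'width': np.float64(75.269), 'gripper_force': np.float64(0.0)}
top walls [np.float64(-109.3), np.int64(265), np.float64(113.9), np.int64(98)] pointer None 0
scene walls [np.float64(-106.7), np.int64(350), np.float64(118.8), np.int64(1079)] pointer None 0
```

arm_command:
  series: [88,0,0.45,0,0,88,0,0.9,0,0,88,0,1.35,0,0,88,0,1.8,0,0,88,0,2.25,0,0]

```text
clock: 5.55
eef_pos: [542.3, 156.4, 15.1]
tool_rot: [-3.14, -0.001, -0.241]
force: [-0.2, 3.2, 2.5]
width: 75.0
gripper_force: 1.7
```

arm_command:
  series: [88,0,0.45,0,0,88,0,0.9,0,0,88,0,1.35,0,0,88,0,1.8,0,0,88,0,2.25,0,0]

```text
clock: 5.97
eef_pos: [537.0, 134.1, 14.6]
tool_rot: [-3.141, -0.001, -0.241]
force: [0.9, 4.3, 3.7]
width: 75.1
gripper_force: 2.1
```

Run:
```python
from h import *
s=st(); tray(); X=np.array([.242,.970]); print('F along gauge x',s['force'][:2]@X)
im,d,m=grab('wrist'); save(im,'w4.png')
to([580.7,114.5,13],-14)
```

```text
{'clock': np.float64(5.967), 'eef_pos': array([536.978, 134.07 ,  14.562]), 'tool_rot': array([-3.141e+00, -1.000e-03, -2.410e-01]), 'force': array([0.931, 4.277, 3.704]), 'width': np.float64(75.058), 'gripper_force': np.float64(2.14)}
top walls [np.float64(-121.0), np.int64(422), np.float64(93.1), np.int64(153)] pointer None 0
scene walls [np.float64(-124.4), np.int64(449), np.float64(101.7), np.int64(706)] pointer None 0
F along gauge x 4.373680454441847
to [580.7 114.5  13. ] shift cm [4.73 0.78 0.14] roll 0.1 rows 1.2
```

Tray moved about 18 mm with 4.4 N of force: the middle blank is the rough one. Closing on it, and measuring mat and easel from the earlier wrist view.

arm_command:
  series: [80,0,0,0.2,0,60,0,0,0.2,0,40,0,0,0.2,0,20,0,0,0.2,0,0,0,0,0.2,0]

```text
clock: 6.53
eef_pos: [536.8, 134.7, 12.5]
tool_rot: [-3.141, -0.001, -0.24]
force: [1.4, 4.9, 5.8]
width: 58.6
gripper_force: 64.6
```

Run:
```python
from h import *
s=st(); 
z=np.load('w1.npz'); im=z['im'];d=z['d'];m={k:z[k] for k in('mtx','dist_coeffs','R','t')}
hsv=cv2.cvtColor(im,cv2.COLOR_RGB2HSV)
def reg(name,lo,hi,box,zz):
    k=cv2.inRange(hsv,np.array(lo),np.array(hi)); b=np.zeros_like(k); x0,y0,x1,y1=box; b[y0:y1,x0:x1]=k[y0:y1,x0:x1]; b=cv2.morphologyEx(b,cv2.MORPH_OPEN,np.ones((3,3)))
    c=np.vstack([c for c in cv2.findContours(b,0,1)[0] if cv2.contourArea(c)>40]); P=onz(m,c.reshape(-1,2),zz)[:,:2].astype(np.float32)
    r=cv2.minAreaRect(P); print(name,np.round(r[0],1),np.round(r[1],1),round(r[2],1)); print(cv2.boxPoints(r).round(0).tolist())
    v,u=np.nonzero(b); Q=dep(m,np.c_[u,v],d); print(' z med',np.median(Q[:,2]).round(1)); return Q
reg('mat',(8,60,90),(30,255,255),(285,205,400,310),4)
reg('ply',(8,20,90),(35,190,255),(235,20,375,135),6)
Q=reg('blue',(100,80,30),(125,255,255),(235,20,375,135),35)
B=Q[(Q[:,2]>24)&(Q[:,2]<47)]
for _ in range(3):
    A=np.c_[B[:,:2]-B[:,:2].mean(0),np.ones(len(B))]; k=np.linalg.lstsq(A,B[:,2],rcond=None)[0]; r=B[:,2]-A@k; c=B[:,:2].mean(0); B=B[abs(r)<4]
print('bed plane centre',c.round(1),k.round(3),'slope',np.degrees(np.arctan(np.hypot(k[0],k[1]))).round(1),'dir',np.degrees(np.arctan2(k[1],k[0])).round(1),len(B))
H=Q[Q[:,2]>52]; r=cv2.minAreaRect(H[:,:2].astype(np.float32)); print('stops',np.round(r[0],1),np.round(r[1],1),round(r[2],1),H[:,2].max().round(1))
```

```text
{'clock': np.float64(6.533), 'eef_pos': array([536.753, 134.741,  12.543]), 'tool_rot': array([-3.141e+00, -1.000e-03, -2.400e-01]), 'force': array([1.443, 4.93 , 5.812]), 'width': np.float64(58.641), 'gripper_force': np.float64(64.626)}
mat [ 401.1 -194.9] [97.2 93.7] 19.0
[[340.0, -166.0], [370.0, -255.0], [462.0, -223.0], [432.0, -135.0]]
 z med 4.0
ply [ 613.3 -193.4] [118.8  94. ] 70.0
[[549.0, -233.0], [637.0, -265.0], [678.0, -154.0], [590.0, -122.0]]
 z med 5.9
blue [ 611.  -189.6] [104.8  57.5] 70.1
[[566.0, -229.0], [620.0, -249.0], [656.0, -150.0], [602.0, -131.0]]
 z med 38.4
bed plane centre [ 614.2 -193.3] [ 0.29  -0.106 35.264] slope 17.2 dir -20.1 2570
stops [ 605.9 -190.6] [95.6 56.1] 70.0 471.9
```

arm_command:
  series: [0,0,0,-0.5,0,0,0,0,-2,0,0,0,0,-5,0,0,0,0,-8.5,0,0,0,0,-12,0]

```text
clock: 6.95
eef_pos: [533.8, 131.8, 131.9]
tool_rot: [3.137, 0.005, -0.242]
force: [1.5, 0.5, -4.6]
width: 58.8
gripper_force: 66.0
```

Run:
```python
from h import *
s=st(); im,d,m=grab('wrist'); save(im,'w5.png'); to([401,-195,120],-20)
```

```text
{'clock': np.float64(6.95), 'eef_pos': array([533.768, 131.839, 131.855]), 'tool_rot': array([ 3.137,  0.005, -0.242]), 'force': array([ 1.462,  0.473, -4.602]), 'width': np.float64(58.755), 'gripper_force': np.float64(66.033)}
to [ 401 -195  120] shift cm [-5.45 35.13  1.81] roll 6.1 rows 8.7
```

View pics/w5.png

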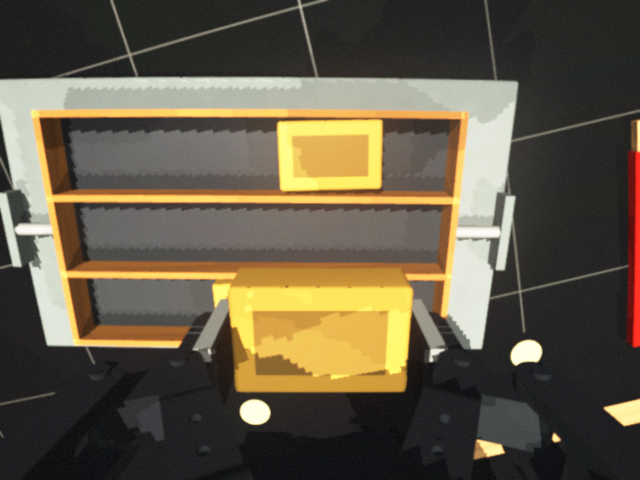

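The blank is held level between the fingers (320,340); the polished two stay in their lanes. Carrying it to the mat.

arm_command:
  series: [0,-0.5,3.5,0,0,0,-1.1,7.5,0,0,0,-1.8,11.5,0,0,0,-2.4,15.5,0,0,0,-3,19.5,0,0]

```text
clock: 7.42
eef_pos: [457.4, -50.6, 131.4]
tool_rot: [3.139, 0.004, -0.241]
force: [1.3, -2.2, -4.6]
width: 59.0
gripper_force: 66.3
```

arm_command:
  series: [0,-0.7,4,1,2,0,-1.4,8,2,4,0,-2.1,12,3,6,0,-2.5,15,4,6,0,-2.5,15.6,5,6]

```text
clock: 7.83
eef_pos: [393.5, -199.8, 81.2]
tool_rot: [3.137, 0.005, -0.356]
force: [0.1, 0.3, -4.3]
width: 58.7
gripper_force: 66.5
```

Run:
```python
from h import *
s=st(); im,d,m=grab('wrist'); save(im,'w6.png'); to([401,-195,2],-20)
im,d,m=grab('scene'); save(im,'s6.png')
```

```text
{'clock': np.float64(7.833), 'eef_pos': array([ 393.457, -199.791,   81.162]), 'tool_rot': array([ 3.137,  0.005, -0.356]), 'force': array([ 0.148,  0.277, -4.339]), 'width': np.float64(58.725), 'gripper_force': np.float64(66.521)}
to [ 401 -195    2] shift cm [ 0.59 -0.56  7.77] roll -0.3 rows 1.9
```

arm_command:
  series: [0,0.6,-0.6,3,0,0,0.6,-0.6,5.5,0,0,0.6,-0.6,7,0,0,0.6,-0.6,7.4,0,0,0.6,-0.6,7.6,0]

```text
clock: 8.35
eef_pos: [407.0, -188.7, 6.1]
tool_rot: [3.141, 0.001, -0.343]
force: [-0.2, -1.0, -4.4]
width: 58.6
gripper_force: 67.1
```

arm_command:
  series: [0,0,0,0.1,0,0,0,0,0.2,0,0,0,0,0.3,0,0,0,0,0.3,0,0,0,0,0.3,0]

```text
clock: 8.77
eef_pos: [407.2, -190.1, 4.2]
tool_rot: [3.141, -0.001, -0.345]
force: [-0.4, -0.0, -3.7]
width: 58.7
gripper_force: 67.1
```

arm_command:
  series: [0,0,0,0.1,0,0,0,0,0.2,0,0,0,0,0.3,0,0,0,0,0.35,0,0,0,0,0.35,0]

```text
clock: 9.18
eef_pos: [407.0, -190.1, 0.6]
tool_rot: [3.141, -0.001, -0.346]
force: [-1.0, 0.4, 4.1]
width: 58.8
gripper_force: 68.0
```

Contact. Opening, rising, and turning to its long sides.

arm_command:
  series: [75,0,0,0,0,80,0,0,0,0,90,0,0,0,0,90,0,0,-1.5,0,90,0,0,-5,0]

```text
clock: 9.6
eef_pos: [405.0, -189.0, 48.2]
tool_rot: [3.141, 0.007, -0.344]
force: [1.1, -0.3, -0.1]
width: 77.0
gripper_force: 0.0
```

arm_command:
  series: [90,0,0,-4,-7,90,0,0,-8,-14,90,0,0,-8,-21,90,0,0,-8,-28,90,0,0,-8,-35]

```text
clock: 10.02
eef_pos: [407.1, -190.8, 131.0]
tool_rot: [3.14, -0.001, 0.27]
force: [-0.8, 1.5, -0.8]
width: 77.0
gripper_force: 0.0
```

arm_command:
  series: [90,0,0,0,-7,90,0,0,0,-14,90,0,0,0,-21,90,0,0,0,-28,90,0,0,0,-35]

```text
clock: 10.43
eef_pos: [406.7, -190.2, 130.1]
tool_rot: [-3.142, 0.001, 0.882]
force: [-0.3, 0.2, -0.2]
width: 76.8
gripper_force: 0.0
```

arm_command:
  series: [90,0,0,0,-7,90,0,0,0,-14,90,0,0,0,-19.8,90,0,0,0,-19.8,90,0,0,0,-19.8]

```text
clock: 10.85
eef_pos: [406.7, -190.1, 129.9]
tool_rot: [-3.141, -0.0, 1.219]
force: [0.3, 0.4, -0.8]
width: 76.9
gripper_force: 0.0
```

Run:
```python
from h import *
s=st(); im,d,m=grab('wrist'); save(im,'w7.png')
hsv=cv2.cvtColor(im,cv2.COLOR_RGB2HSV); k=cv2.inRange(hsv,np.array((20,90,120)),np.array((35,255,255))); k=cv2.morphologyEx(k,2,np.ones((5,5)))
for c in cv2.findContours(k,0,1)[0]:
    if cv2.contourArea(c)>1500:
        r=cv2.minAreaRect(onz(m,c.reshape(-1,2),24)[:,:2].astype(np.float32)); print(np.round(r[0],1),np.round(r[1],1),round(r[2],1))
```

```text
{'clock': np.float64(10.85), 'eef_pos': array([ 406.683, -190.054,  129.88 ]), 'tool_rot': array([-3.141, -0.   ,  1.219]), 'force': array([ 0.345,  0.413, -0.845]), 'width': np.float64(76.942), 'gripper_force': np.float64(0.0)}
[ 320.9 -269.9] [92.1 22.3] 89.9
[ 403.2 -203.3] [85.  40.9] 70.2
[ 394.7 -171. ] [81.5 41.6] 20.1
[321.1 -98.8] [ 22.3 180.5] 0.0
```

View pics/w7.png

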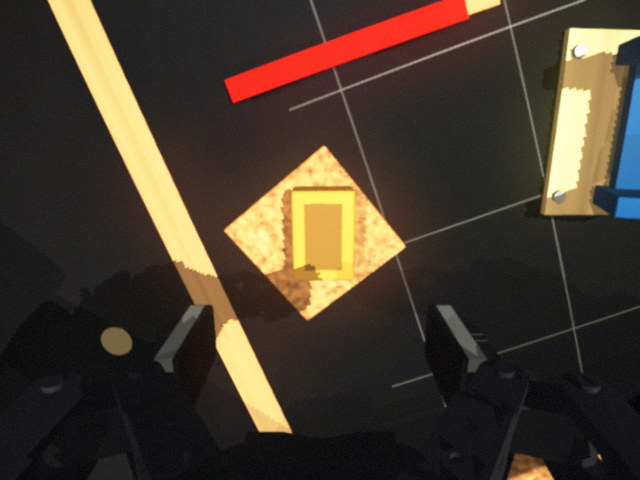

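The blank stands on the mat at (323,234), square to the fingers.

Run:
```python
from h import *
s=monitor.read_state(); m={k:np.array(v,float) for k,v in viewer.camera_model('wrist').items()}
p=onz(m,[(292,190),(353,188),(355,279),(291,281)],24); print(p.round(1)); c=p.mean(0); e=p[3]-p[0]; print(c.round(1),np.degrees(np.arctan2(e[1],e[0])).round(1), np.linalg.norm(e).round(1))
to([c[0],c[1],2],69.8,s)
```

```text
[[ 399.2 -156.1   24. ]
 [ 434.7 -167.9   24. ]
 [ 416.6 -225.1   24. ]
 [ 376.7 -211.9   24. ]]
[ 406.8 -190.2   24. ] -112.0 60.2
to [ 406.8 -190.2    2. ] shift cm [-1.00e-02  2.00e-02  1.28e+01] roll 0.0 rows 3.1
```

arm_command:
  series: [70,0,0,4,0,70,0,0,8,0,70,0,0,11,0,70,0,0,12.4,0,70,0,0,12.6,0]

```text
clock: 11.32
eef_pos: [405.2, -189.5, 1.7]
tool_rot: [-3.137, 0.001, 1.22]
force: [-0.3, -0.5, 0.2]
width: 59.4
gripper_force: 0.0
```

arm_command:
  series: [60,0,0,0,0,50,0,0,0,0,40,0,0,0,0,30,0,0,0,0,0,0,0,0,0]

```text
clock: 11.73
eef_pos: [407.9, -190.3, 5.5]
tool_rot: [3.139, 0.0, 1.221]
force: [-1.0, -0.4, 7.8]
width: 38.8
gripper_force: 61.9
```

arm_command:
  series: [0,0,0,-0.5,0,0,0,0,-2,0,0,0,0,-6,0,0,0,0,-10,0,0,0,0,-13,0]

```text
clock: 12.15
eef_pos: [406.7, -189.5, 136.7]
tool_rot: [3.141, -0.0, 1.222]
force: [0.4, -0.0, -3.9]
width: 38.5
gripper_force: 62.6
```

Run:
```python
from h import *
s=st(); to([540,-170,135],70,s); to([613,-193,135],70,s)
```

```text
{'clock': np.float64(12.15), 'eef_pos': array([ 406.746, -189.54 ,  136.699]), 'tool_rot': array([ 3.141, -0.   ,  1.222]), 'force': array([ 0.405, -0.012, -3.928]), 'width': np.float64(38.506), 'gripper_force': np.float64(62.604)}
to [ 540 -170  135] shift cm [ 6.39 11.86  0.17] roll 0.0 rows 3.3
to [ 613 -193  135] shift cm [ 6.72 19.5   0.17] roll 0.0 rows 5.0
```

arm_command:
  series: [0,1.2,3.5,-1,0,0,2.6,7.4,-2,0,0,3.9,11.2,-3,0,0,5.2,15,-3,0,0,6.2,18,-3,0]

```text
clock: 12.57
eef_pos: [600.0, -193.6, 165.2]
tool_rot: [3.139, -0.001, 1.221]
force: [1.1, 1.1, -4.1]
width: 38.7
gripper_force: 62.6
```

arm_command:
  series: [0,0.5,1.5,0,0,0,0.5,1.5,0,0,0,0.5,1.5,0,0,0,0.5,1.5,0,0,0,0.5,1.5,0,0]

```text
clock: 12.98
eef_pos: [611.5, -194.2, 163.9]
tool_rot: [-3.14, 0.001, 1.222]
force: [-0.5, 0.4, -3.2]
width: 38.6
gripper_force: 62.6
```

Run:
```python
from h import *
s=st(); im,d,m=grab('wrist'); save(im,'w8.png'); np.savez('w8.npz',im=im,d=d,**m)
```

```text
{'clock': np.float64(12.983), 'eef_pos': array([ 611.482, -194.218,  163.852]), 'tool_rot': array([-3.140e+00,  1.000e-03,  1.222e+00]), 'force': array([-0.453,  0.395, -3.211]), 'width': np.float64(38.636), 'gripper_force': np.float64(62.591)}
```

View pics/w8.png

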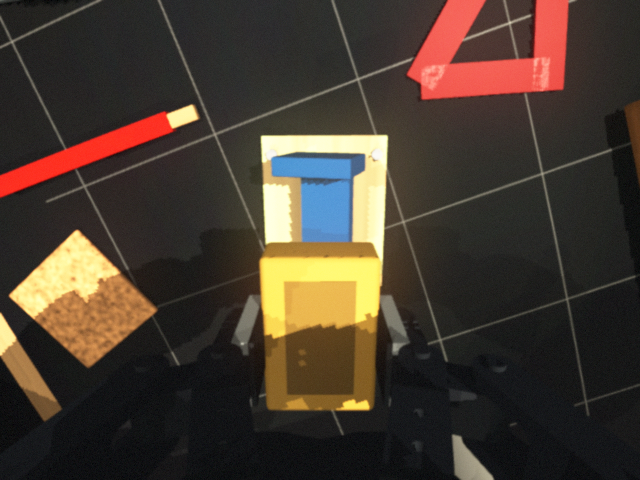

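Far stop's inner top edge runs (275,178)–(363,178), ply corners (262,136) and (387,135), bed edges at columns 302 and 351, and the held blank at (320,330).

Run:
```python
from h import *
z=np.load('w8.npz'); im=z['im'];m={k:z[k] for k in('mtx','dist_coeffs','R','t')}
s=monitor.read_state(); R=Ro.from_euler('xyz',s['tool_rot']).as_matrix(); tf=lambda P:((P-s['eef_pos'])@R).round(1)
g=cv2.cvtColor(im,cv2.COLOR_RGB2HSV); blue=cv2.inRange(g,np.array((98,90,30)),np.array((125,255,255)))
for r in(200,215,230): u=np.nonzero(blue[r,240:400])[0]+240; print('row',r,u.min(),u.max())
for r in(270,300,380): 
    y=cv2.inRange(g[r:r+1],np.array((18,90,60)),np.array((35,255,255)))[0,230:410]; u=np.nonzero(y)[0]+230; print('blank row',r,u.min(),u.max())
print('ply tool',tf(onz(m,[(262,136),(387,135)],6)).tolist())
u=[(lambda q:(q.min(),q.max()))(np.nonzero(blue[r,240:400])[0]+240) for r in(205,220,235)]
print('bed low edge',tf(onz(m,[(a,r) for (a,b),r in zip(u,(205,220,235))],29.7)).tolist())
print('bed high edge',tf(onz(m,[(b,r) for (a,b),r in zip(u,(205,220,235))],40.3)).tolist())
print('blank top',tf(onz(m,[(261,258),(379,257),(376,402),(267,409)],s['eef_pos'][2]+18.5)).tolist())
```

```text
row 200 302 351
row 215 302 351
row 230 302 350
blank row 270 260 407
blank row 300 261 379
blank row 380 265 375
ply tool [[59.4, -43.5, 158.0], [60.1, 46.0, 157.9]]
bed low edge [[14.0, -14.3, 134.3], [3.3, -14.5, 134.3], [-7.6, -14.6, 134.3]]
bed high edge [[16.2, 18.7, 123.7], [6.0, 18.9, 123.7], [-4.5, 18.4, 123.7]]
blank top [[28.9, -20.7, -18.5], [29.3, 17.2, -18.6], [-26.5, 18.6, -18.5], [-29.6, -21.1, -18.4]]
```

arm_command:
  series: [0,0.1,0.15,3,0,0,0.13,0.15,6.5,0,0,0.13,0.15,9.5,0,0,0.13,0.15,10.8,0,0,0.13,0.15,11.2,0]

```text
clock: 13.45
eef_pos: [612.4, -193.5, 49.4]
tool_rot: [-3.136, 0.001, 1.221]
force: [-0.6, 0.8, -2.7]
width: 38.4
gripper_force: 62.5
```

arm_command:
  series: [0,0,0,0.1,0,0,0,0,0.2,0,0,0,0,0.3,0,0,0,0,0.4,0,0,0,0,0.4,0]

```text
clock: 13.87
eef_pos: [615.5, -193.3, 49.1]
tool_rot: [3.14, 0.0, 1.221]
force: [-0.6, -0.2, -3.6]
width: 38.5
gripper_force: 62.5
```

Run:
```python
from h import *
s=st(); to([614,-193.4,42],70)
```

```text
{'clock': np.float64(13.867), 'eef_pos': array([ 615.483, -193.29 ,   49.112]), 'tool_rot': array([3.14 , 0.   , 1.221]), 'force': array([-0.643, -0.186, -3.61 ]), 'width': np.float64(38.515), 'gripper_force': np.float64(62.472)}
to [ 614.  -193.4   42. ] shift cm [-0.06 -0.14  0.71] roll -0.0 rows 0.2
```

arm_command:
  series: [0,0,-0.1,0.2,0,0,0,-0.2,0.4,0,0,0,-0.2,0.5,0,0,0,-0.2,0.55,0,0,0,-0.2,0.55,0]

```text
clock: 14.28
eef_pos: [612.9, -192.4, 42.3]
tool_rot: [-3.141, 0.0, 1.222]
force: [-0.8, -0.0, -3.6]
width: 38.5
gripper_force: 62.5
```

arm_command:
  series: [0,-0.06,0.03,0.05,0,0,-0.06,0.03,0.1,0,0,-0.06,0.03,0.15,0,0,-0.06,0.03,0.15,0,0,-0.06,0.03,0.15,0]

```text
clock: 14.7
eef_pos: [613.3, -193.2, 41.5]
tool_rot: [3.141, 0.0, 1.222]
force: [-1.6, -0.6, 0.3]
width: 38.6
gripper_force: 63.1
```

Contact on the bed's upper edge. Now easing the fingers open a little at a time so the blank tilts down between them.

arm_command:
  series: [40,0,0,0,0,44,0,0,0,0,45,0,0,0,0,45.5,0,0,0,0,46,0,-0.02,0,0]

```text
clock: 15.12
eef_pos: [613.3, -193.2, 41.3]
tool_rot: [3.141, 0.0, 1.222]
force: [-0.9, -1.4, 2.8]
width: 39.5
gripper_force: 28.4
```

```bash
cat >> h.py <<'E'
def tilt():
    "slope of the blank's top from the wrist depth, in tool axes (y = uphill)"
    s=monitor.read_state(); im,d,m=grab('wrist'); R=Ro.from_euler('xyz',s['tool_rot']).as_matrix()
    g=cv2.cvtColor(im,cv2.COLOR_RGB2HSV); k=cv2.inRange(g,np.array((14,90,60)),np.array((35,255,255))); k[:240]=0;k[430:]=0;k[:,:250]=0;k[:,400:]=0
    k=cv2.erode(k,np.ones((7,7))); v,u=np.nonzero(k); P=(dep(m,np.c_[u,v],d)-s['eef_pos'])@R; P=P[(P[:,2]<15)&(P[:,2]>-45)]
    for _ in range(4):
        A=np.c_[P[:,:2],np.ones(len(P))]; q=np.linalg.lstsq(A,P[:,2],rcond=None)[0]; r=P[:,2]-A@q; P=P[abs(r)<max(3,1.5*r.std())]
    print('tilt about length',np.degrees(np.arctan(-q[1])).round(1),'along',np.degrees(np.arctan(q[0])).round(1),'top z at tcp',(s['eef_pos'][2]-q[2]).round(1),len(P))
E
python3 - <<'E'
from h import *
st(); tilt()
E
```

```text
{'clock': np.float64(15.117), 'eef_pos': array([ 613.276, -193.17 ,   41.251]), 'tool_rot': array([3.141, 0.   , 1.222]), 'force': array([-0.95 , -1.449,  2.773]), 'width': np.float64(39.471), 'gripper_force': np.float64(28.436)}
tilt about length -0.1 along 0.4 top z at tcp 59.9 16791
```

arm_command:
  series: [46.4,0,-0.02,0,0,46.8,0,-0.03,0,0,47.2,0,-0.05,0,0,47.6,0,-0.07,0,0,48,0,-0.08,0,0]

```text
clock: 15.58
eef_pos: [612.1, -192.5, 40.9]
tool_rot: [-3.141, -0.0, 1.222]
force: [0.8, -0.8, -0.2]
width: 41.3
gripper_force: 1.8
```

Run:
```python
from h import *
st(); tilt()
```

```text
{'clock': np.float64(15.583), 'eef_pos': array([ 612.119, -192.504,   40.866]), 'tool_rot': array([-3.141, -0.   ,  1.222]), 'force': array([ 0.803, -0.771, -0.159]), 'width': np.float64(41.286), 'gripper_force': np.float64(1.823)}
tilt about length 4.3 along 0.3 top z at tcp 58.7 16578
```

Works as intended: tilted 4.3° already, with a light pad force. Continuing.

arm_command:
  series: [48.4,0,-0.02,0,0,48.8,0,-0.04,0,0,49.2,0,-0.06,0,0,49.6,0,-0.08,0,0,50,0,-0.09,0,0]

```text
clock: 16.05
eef_pos: [610.9, -192.1, 40.9]
tool_rot: [-3.141, 0.0, 1.222]
force: [-0.3, -0.0, 0.7]
width: 42.7
gripper_force: 1.7
```

Run:
```python
from h import *
st(); tilt()
```

```text
{'clock': np.float64(16.05), 'eef_pos': array([ 610.944, -192.139,   40.907]), 'tool_rot': array([-3.141,  0.   ,  1.222]), 'force': array([-0.329, -0.012,  0.711]), 'width': np.float64(42.694), 'gripper_force': np.float64(1.666)}
tilt about length 13.0 along 0.2 top z at tcp 56.3 15802
```

arm_command:
  series: [50.3,0,-0.01,0,0,50.6,0,-0.03,0,0,50.9,0,-0.04,0,0,51.2,0,-0.05,0,0,51.5,0,-0.06,0,0]

```text
clock: 16.52
eef_pos: [610.7, -192.3, 41.0]
tool_rot: [-3.141, 0.0, 1.222]
force: [-0.5, 0.7, -0.8]
width: 43.9
gripper_force: 0.4
```

Run:
```python
from h import *
st(); tilt()
```

```text
{'clock': np.float64(16.517), 'eef_pos': array([ 610.674, -192.27 ,   40.955]), 'tool_rot': array([-3.141,  0.   ,  1.222]), 'force': array([-0.467,  0.742, -0.838]), 'width': np.float64(43.866), 'gripper_force': np.float64(0.44)}
tilt about length 17.6 along 0.2 top z at tcp 55.2 15227
```

Tilt 17.6°, so it lies on the bed. Opening fully and rising to look.

arm_command:
  series: [53,0,0,0,0,56,0,0,0,0,62,0,0,0,0,70,0,0,0,0,75,0,0,0,0]

```text
clock: 16.98
eef_pos: [610.9, -192.3, 41.1]
tool_rot: [3.141, 0.0, 1.222]
force: [-0.3, -0.1, -0.1]
width: 63.9
gripper_force: 0.0
```

arm_command:
  series: [75,0,0,-1,0,75,0,0,-3,0,75,0,0,-7,0,75,0,0,-11,0,75,0,0,-15,0]

```text
clock: 17.4
eef_pos: [610.4, -191.7, 193.2]
tool_rot: [-3.141, -0.0, 1.222]
force: [0.5, 0.1, -0.9]
width: 64.1
gripper_force: 0.0
```

arm_command:
  series: [75,0,0,-1,0,75,0,0,-1,0,75,0,0,-1,0,75,0,0,-1,0,75,0,0,-1,0]

```text
clock: 17.82
eef_pos: [609.7, -192.4, 199.3]
tool_rot: [-3.139, 0.001, 1.222]
force: [0.1, 0.3, -0.7]
width: 64.1
gripper_force: 0.0
```

Run:
```python
from h import *
s=st(); im,d,m=grab('wrist'); np.savez('w9.npz',im=im,d=d,**m)
im2,_,_=grab('top'); save(np.hstack([cv2.resize(im[100:340,200:440],(560,560)),cv2.resize(im2[175:235,395:455],(240,240)).repeat(1,0) if 0 else np.vstack([cv2.resize(im2[175:235,395:455],(240,240)),cv2.resize(im2[170:300,180:350],(240,184)),np.zeros((136,240,3),np.uint8)])]),'w9.png')
```

```text
{'clock': np.float64(17.817), 'eef_pos': array([ 609.708, -192.397,  199.337]), 'tool_rot': array([-3.139e+00,  1.000e-03,  1.222e+00]), 'force': array([ 0.132,  0.331, -0.682]), 'width': np.float64(64.085), 'gripper_force': np.float64(0.0)}
```

View pics/w9.png

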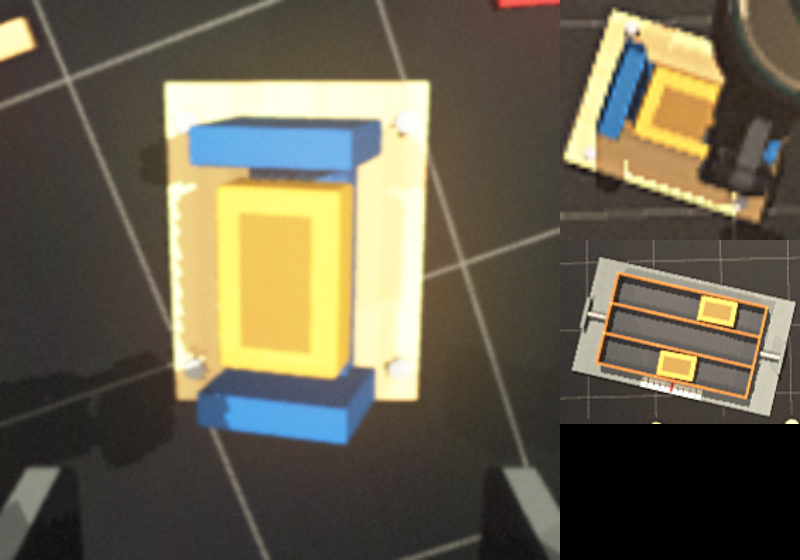

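The blank lies square on the bed between the two stops, top corners at crop (217,185), (352,183), (348,377), (222,372). The two polished blanks are in the tray. Checking its centring against the ply corners.

Run:
```python
from h import *
z=np.load('w9.npz'); d=z['d']; im=z['im']; m={k:z[k] for k in('mtx','dist_coeffs','R','t')}
f=lambda q:[(200+x*240/560,100+y*240/560) for x,y in q]
ply=onz(m,f([(165,82),(430,82),(417,400),(173,402)]),6)[:,:2]; o=ply.mean(0); U=np.array([np.cos(np.radians(-20)),np.sin(np.radians(-20))]); V=np.array([-U[1],U[0]])
print('ply',o.round(1),(ply-o)@np.c_[U,V].round(1))
n=np.array([-U[0]*np.sin(np.radians(18)),-U[1]*np.sin(np.radians(18)),np.cos(np.radians(18))]); p0=np.r_[o,35]+20*n
c,r=rays(m,f([(217,185),(352,183),(348,377),(222,372)])); P=c+r*(((p0-c)@n)/(r@n))[:,None]; W=np.r_[U*np.cos(np.radians(18)),np.sin(np.radians(18))]
q=P-p0; print('blank top corners on bed axes',np.c_[q@W,q[:,:2]@V].round(1).tolist(),'mean',(q@W).mean().round(1),(q[:,:2]@V).mean().round(1))
g=cv2.cvtColor(im,cv2.COLOR_RGB2HSV);k=cv2.erode(cv2.inRange(g,np.array((14,90,60)),np.array((35,255,255))),np.ones((3,3)));k[:182]=0;k[258:]=0;k[:,:298]=0;k[:,348:]=0
v,u=np.nonzero(k);Q=dep(m,np.c_[u,v],d);A=np.c_[(Q[:,:2]-o)@np.c_[U,V],np.ones(len(Q))];K=np.linalg.lstsq(A,Q[:,2],rcond=None)[0];print('slope',np.degrees(np.arctan(K[:2])).round(1))
```

```text
ply [ 613.  -193.8] [[-41.36539303  56.62585678]
 [ 44.78553216  54.27898201]
 [ 41.95483564 -56.22581667]
 [-45.37497477 -54.67902212]]
blank top corners on bed axes [[-19.9, 29.2], [22.9, 31.8], [22.9, -28.9], [-19.4, -31.9]] mean 1.6 0.0
slope [12.9 11.3]
```

Run:
```python
from h import *
z=np.load('w9.npz'); d=z['d']; m={k:z[k] for k in('mtx','dist_coeffs','R','t')}
o=np.array([613,-193.8]);a=np.radians(-20);U=np.array([[np.cos(a),-np.sin(a)],[np.sin(a),np.cos(a)]])
u,v=np.meshgrid(np.arange(302,344),np.arange(184,254)); Q=dep(m,np.c_[u.ravel(),v.ravel()],d); ok=(Q[:,2]>38)&(Q[:,2]<75); print('ok frac',ok.mean().round(2)); Q=Q[ok]
for _ in range(4):
    A=np.c_[(Q[:,:2]-o)@U,np.ones(len(Q))];K=np.linalg.lstsq(A,Q[:,2],rcond=None)[0];r=Q[:,2]-A@K;Q=Q[abs(r)<2.5*r.std()]
print('slope',np.degrees(np.arctan(K[:2])).round(1),'z at -6.2:',(K[2]-6.2*K[0]).round(1),'res',r.std().round(2)); st()
```

```text
ok frac 1.0
slope [17.1  0. ] z at -6.2: 54.4 res 0.67
{'clock': np.float64(17.917), 'eef_pos': array([ 610.041, -192.181,  199.514]), 'tool_rot': array([-3.139,  0.   ,  1.222]), 'force': array([-1.285,  0.914,  0.052]), 'width': np.float64(64.112), 'gripper_force': np.float64(0.0)}
```

Slope 17.1°, top-face centre at 54.4 mm (54.0 expected): flat on the bed and centred. Handing in.

```bash
python3 -c "
from h import *
print(workorder.finish_job())"
```

```text
the job is handed in; nothing more can be done
None
```

The job is handed in. The middle blank was the rough one: it dragged the tray about 18 mm, the near one only about 3 mm, and I left the far one untested. It now lies flat between the stops, within about 2 mm of centre, after a stop on the mat to re-grip it by its long sides and a gentle release, and both polished blanks are still in the tray.

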